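# Put away two stray fittings, then twist the cap off the washer jar and hold it above

## Task

Put the two stray fittings away in the picking bins, each with its own kind (stud bolt to the stud bolts, pipe coupling to the couplings), leaving the oil bottle, carton and wrench alone. Then open the washer jar, which its square holder keeps from turning: twist the tight cap counterclockwise (seen from above) about a quarter turn until its lugs come free, and lift it off without pulling the jar out of the holder. Finish while still gripping the cap, level and still, a few centimetres above the jar's mouth: do not put it down or let go.

Things in the scene. Friction and masses are not known exactly. Their poses are not given: they have to be found in the camera images.
- stud_mid (a point): Centre of the stray stud bolt, a steel rod 18 mm across and 90 mm long lying along its own x axis, with a hex nut (27 mm across flats, 14 mm long) at each end; the bare rod between the nuts is 54 mm long. It lies flat on the bench, centre 13.5 mm up; about 180 g.
- coupling_mid (a point): Centre of the stray pipe coupling, a plain steel tube 38 mm outside, 26 mm inside, 34 mm tall, standing upright on the bench (centre 17 mm up, its own z is the tube's axis); about 120 g.
- stud_bin: Fixed yellow picking bin, 170 mm along its x and 140 mm along its y, walls 4 mm thick, 55 mm tall, the front wall (-x, towards the robot) 35 mm tall, floor 4 mm; open above. Two stud bolts lie in its rear (x above +24 mm), fixed; the front part (x from -81 to +24 mm, y from -66 to +66 mm) is free. Origin: centre of the underside, z up.
- coupling_bin: Fixed yellow picking bin of the same size and shape. Three pipe couplings stand in its rear (x above +39 mm), fixed; the front part (x from -81 to +39 mm) is free. Origin: centre of the underside, z up. The two bins may have changed sides.
- holder: Fixed bench holder, 114 mm square and 36 mm high, with a square pocket 74 mm wide and 30 mm deep in which the jar's foot stands, so that the jar cannot turn. Origin: centre of the underside, on the bench, z up.
- jar: Clear plastic jar with washers inside, loose in the holder's pocket; square body 70 x 70 mm and 80 mm high, then a neck 32 mm across up to 102 mm; about 0.5 kg. Origin: centre of its underside (6 mm above the bench), z up.
- jar_mouth (a point): Centre of the jar's mouth, on its axis at the rim, 102 mm above its underside.
- cap_mid (a point): Centre of the jar's round black cap, 54 mm across, 34 mm tall: on its axis, 17 mm below its top, 111 mm above the bench while on the jar; z up. Its solid top 20 mm can be gripped anywhere round it; below is a 14 mm skirt, then an 8 mm gap to the jar's 70 mm square shoulder. 60 g. Tight: 0.35 N m to turn (a 60 N grip is enough). It does not rise as it turns; lift it off once its lugs are free.
- thread (a joint): How far the cap has been unscrewed, rad: 0 tight, grows counterclockwise seen from above; the cap's two lugs hook under the neck and are clear of it from about 1.05 on; it stops at 1.75. It keeps its value when the cap is lifted.
- oil_bottle: Bystander: white bottle, 56 mm across, 130 mm tall, beyond the jar. Origin: centre of its underside.
- carton: Bystander: small cardboard carton 60 x 90 mm, 50 mm high, in front of the left-hand bin. Origin: centre of its underside.
- wrench: Bystander: wrench 170 mm long, lying flat in front of the right-hand bin. Origin: middle of its length, on its underside.

How it is judged:
By the outcome, as a careful person would: the job done as asked, in the order asked, and still so for the second after the job is handed in, while the arm keeps its last pose, push and grip.
It also fails if it takes over 72 s, if anything falls off the work surface, if the arm or the gripper's body presses on something with over 40 N, if the wrist force passes 120 N, or if a joint passes its speed limit or range.

## Robot

A 6-joint arm with a two-finger parallel gripper is mounted at the origin on the work surface. World frame = base frame: x ahead of the robot, y to its left, z up, the work surface at z = 0. Lengths are in mm, angles in rad, forces in N, time in s.
With the tool pointing down it reaches from about 350 to 1000 mm from the base axis. Payload 7.1 kg.
Tool frame: the origin (TCP) lies between the finger pads; the fingertips stand tip_reach ahead of it and the grasp point (between the pads) lies 6 mm ahead of it (tip_reach is the distance from the TCP to the fingertips, in mm); z points along the fingers, y is the direction in which the jaws open and shut (so a half turn about z gives the same grasp; the last joint's range is limited). The gripper opens to 85 mm and grips with 20 to 120 N. Pads are 22 mm wide; open, the fingers measure 114 mm over their backs; the gripper's body (76 mm by 85 mm) begins 54 mm behind the grasp point. The pads swing forward as they close: fully open they stand 13 mm farther back than shut.
Start: joints at [1.116, 0.423, 1.63, -0, 1.089, -0.019], TCP at [263.802, 566.58, 224.619] pointing down, gripper open.
Joint ranges: [-3, 3], [-0.9, 2.11], [0.09, 2.58], [-1.31, 4.45], [0.11, 2.69], [-2.54, 2.54]. Speed limits (rad/s): [2.39, 2.39, 3.01, 3.14, 3.14, 3.14].

## Interface

Orientations are given as a 3x3 rotation matrix whose columns are the frame's x, y, z axes.
In Python, from bench import * gives the robot as it stands. The module is installed in compiled form; this text tells all that it offers.
- The arm moves only by the tool send_rows, never from a script. Its argument "motion" is a list of rows, each a list of 7 numbers: the shift along the tool's x, y, z each as a share of 0.12 m, from -1 to 1, then the turn, a rotation vector about the tool's x, y, z each as a share of 45 degrees, from -1 to 1, then the closure in counts, from 0 (fully open) to 255 (shut). A call has 1 to 5 rows; each row shifts and turns the commanded pose from where the row before left it, along the tool's axes as they then stand; what a row does not reach is not made up. A row lasts 1/10 s, in which the tool goes at most 50 mm and 8.59 degrees, less where a joint would pass 70% of its speed; a pose out of reach is approached as far as the arm can. A call with a number of a shift or a turn outside -1 to 1 is refused whole. A call with a gripper value outside its range is refused whole. The fingers move at their own pace and stop on an object; "newtons" is the grip in N (left out, the last holds). Time passes only in rows, so rows that do not move let the fingers close. It gives the time, the measured TCP pose, the force and the opening at its end, in the units of the state.
- get_state(): the state, without advancing time (a new reading comes with each control period).
- capture(name): name is "side" or "top"; returns a dict with "color" (384x512x3 uint8, red, green, blue), "K" (3x3 intrinsics, pixels), "position" and "rotation" of the camera in the world. Camera axes: x right, y down, z forward; pixel columns grow to the right and rows downward; lengths in mm; the calibration is good to about 2 mm. A picture is of the moment at which its call begins. There is no depth.
- job_done(): hands the job in, once; it reports no verdict.
The state is a dict: "time_s": time; "qpos": joint angles; "qvel": joint speeds; "joint_torque": joint torques, N m; "tool_pos": TCP position; "ee_rot": TCP orientation; "ft_force": force on the tool from outside, world axes, zero at the start; "wrist_torque": the same for the moment, N m; "gripper_width": finger opening in mm.
Only numpy, scipy, OpenCV 4.12 (cv2) and the standard library are available. Lean on these libraries where they do the work, as an engineer would, in place of code of your own. Each camera call takes 0.05 s, during which the arm holds its last target. There are 200 camera calls.

## Working session

There is one attempt and no reset: what is moved stays moved. The work goes in short steps, Python scripts to look and compute and a tool call to move; the robot and the scene stay as the last step left them, time stands still between calls to the robot, and variables do not carry over. Pictures are saved under pics/ and viewed, about 8 in all and at most 12, crops included, and the job is handed in when it is done.

Besides the shell and the picture viewer there is one more tool, called as name(argument=value, ...) on one line, values as JSON. send_rows: Moves the arm, as the interface text tells. Shift numbers are shares of 0.12 m and turn numbers shares of 45 degrees, none past 1 either way. Its arguments: {"type":"object","properties":{"motion":{"type":"array","items":{"type":"array","items":{"type":"number"}}},"newtons":{"type":"number"}},"required":["motion"]}

```bash
mkdir -p pics
cat > h.py <<'E'
from bench import *
import numpy as np, cv2
def ray(c,u,v,z):
    d=np.array(c["rotation"])@np.linalg.inv(c["K"])@np.array([u,v,1.]); p=np.array(c["position"],float)
    return (p+d*(z-p[2])/d[2]).round(1)
def snap(cam,name):
    c=capture(cam); cv2.imwrite(f"pics/{name}.png",c["color"][:,:,::-1]); return c
def proj(c,P):
    q=np.array(c["K"])@(np.array(c["rotation"]).T@(np.array(P,float)-c["position"])); return (q[:2]/q[2]).round(1)
E
python3 - <<'E'
from h import *
s=get_state(); print(s)
a=snap("top","t0"); b=snap("side","s0")
for c in(a,b): print(c["K"],c["position"],c["rotation"])
i=np.vstack([a["color"],b["color"]])[:,:,::-1]
cv2.imwrite("pics/both.png",cv2.resize(np.hstack([a["color"],b["color"]])[:,:,::-1],(800,300)))
E
```

```text
{'time_s': 0.0, 'qpos': array([ 1.11597065e+00,  4.23823151e-01,  1.63070459e+00,  6.13307927e-06,
        1.08859889e+00, -1.89867045e-02]), 'qvel': array([-0.00228646, -0.00081212, -0.00042924, -0.00252802,  0.00080175,
       -0.00063281]), 'joint_torque': array([-2.12025414e-03, -5.57384706e+01, -2.81738663e+01, -1.13856743e-04,
        7.33276043e-03, -1.57892123e-05]), 'tool_pos': array([263.57699524, 566.08141502, 223.85101224]), 'ee_rot': array([[-9.06514957e-01,  4.22173153e-01, -6.78766744e-04],
       [ 4.22173698e-01,  9.06513914e-01, -1.37564321e-03],
       [ 3.45518665e-05, -1.53359861e-03, -9.99998823e-01]]), 'ft_force': array([ 0.30460742,  0.17707879, -0.46021396]), 'wrist_torque': array([ 0.02271543, -0.01295669, -0.02824489]), 'gripper_width': 85.57066247351015}
[[499.70221485   0.         253.89029581]
 [  0.         499.70221485 190.35235898]
 [  0.           0.           1.        ]] [ 348.32540826   18.73318476 1185.18533659] [[ 0.00802736 -0.9848026   0.17349177]
 [-0.99985416 -0.01052009 -0.01345323]
 [ 0.01507393 -0.17335848 -0.98474343]]
[[347.41623537   0.         259.60769192]
 [  0.         347.41623537 188.55624213]
 [  0.           0.           1.        ]] [ 346.8800683  -524.97681168  656.71095362] [[ 0.94778625 -0.22324651  0.22773279]
 [-0.31885078 -0.67669565  0.66363934]
 [ 0.00595062 -0.70160102 -0.71254516]]
```

View pics/t0.png

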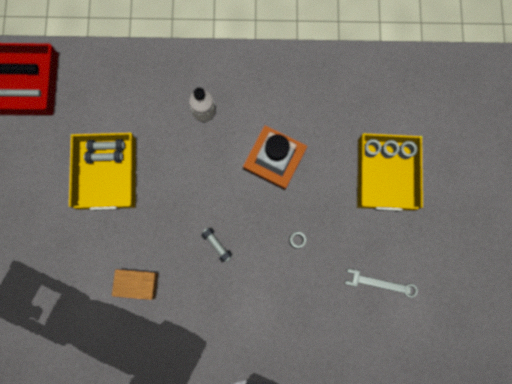

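View pics/s0.png

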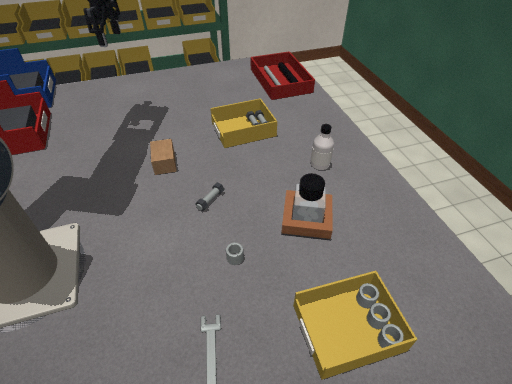

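Top view: the stud bolt runs from about (208,233) to (225,258), the coupling is at (298,240) and the cap at (277,147). The stud bin is on the left at (101,171) and the coupling bin on the right at (391,172). The side view agrees.

Run:
```python
from h import *
a=capture("top"); b=capture("side")
def blobs(c,m,box):
    x0,y0,x1,y1=box; M=np.zeros(m.shape,np.uint8); M[y0:y1,x0:x1]=m[y0:y1,x0:x1]
    k=cv2.findContours(M,cv2.RETR_EXTERNAL,cv2.CHAIN_APPROX_NONE)[0]
    return sorted(k,key=cv2.contourArea)[-1]
for n,c,boxes in(("top",a,dict(stud=(195,220,240,270),coup=(284,226,314,254),cap=(255,128,300,166),hold=(235,120,315,195),bl=(60,125,140,215),br=(352,125,430,215))),
                 ("side",b,dict(stud=(190,178,230,215),coup=(222,240,248,268),cap=(295,172,330,203)))):
    hsv=cv2.cvtColor(c["color"],cv2.COLOR_RGB2HSV); H,S,V=[hsv[:,:,i].astype(int) for i in range(3)]
    R=c["color"].astype(int)
    g=cv2.cvtColor(c["color"],cv2.COLOR_RGB2GRAY).astype(int)
    bg=cv2.medianBlur(c["color"],51).astype(int)
    for k,box in boxes.items():
        if k=="cap": m=V<45; z=128
        elif k=="hold": m=(S>120)&(H<15); z=36
        elif k in("bl","br"): m=(S>150)&(H>18)&(H<35); z=55
        else:
            m=np.abs(R-bg).max(2)>14; z=13.5 if k=="stud" else 34
            m=cv2.morphologyEx(m.astype(np.uint8),cv2.MORPH_CLOSE,np.ones((3,3)))
        q=blobs(c,m,box); r=cv2.minAreaRect(q); u,v=r[0]
        print(n,k,"area",cv2.contourArea(q),"rect",np.round(r[0],1),np.round(r[1],1),round(r[2],1),"xyz",ray(c,u,v,z),"circ",np.round(cv2.minEnclosingCircle(q)[0],1))
        P=cv2.boxPoints(r); print("   corners",[ray(c,*p,z)[:2].tolist() for p in P])
    if n=="top":
        i=cv2.resize(c["color"][115:275,190:330,::-1],None,fx=4,fy=4,interpolation=cv2.INTER_CUBIC); i=i[:600]
        cv2.imwrite("pics/crop.png",i)
```

```text
top stud area 369.0 rect [216.  244.1] [38.9 15.2] 52.0 xyz [426.4  90.2  13.5] circ [217.  243.4]
   corners [[450.9, 132.7], [473.1, 105.3], [402.2, 48.0], [380.4, 75.4]]
top coup area 228.5 rect [297.2 239.9] [16.1 18.3] 63.4 xyz [436.4 -97.6  34. ] circ [297.2 239.7]
   corners [[443.3, -70.5], [462.6, -108.5], [429.5, -124.8], [410.4, -86.9]]
top cap area 408.5 rect [276.8 147.3] [22.6 23.3] 45.0 xyz [630.7 -44.9 128. ] circ [276.5 147.2]
   corners [[629.7, -9.4], [667.5, -45.4], [631.6, -80.4], [594.3, -44.3]]
top hold area 2251.0 rect [274.7 156.6] [48.3 48.7] 26.6 xyz [632.4 -45.5  36. ] circ [274.6 156.3]
   corners [[604.9, 31.0], [712.2, -19.9], [660.1, -122.8], [554.3, -70.6]]
top bl area 4729.5 rect [102.  170.5] [75. 66.] 90.0 xyz [590.1 353.4  55. ] circ [101.5 170.8]
   corners [[678.6, 435.3], [680.5, 282.1], [503.8, 273.4], [502.3, 422.7]]
top br area 4567.5 rect [390. 171.] [76. 64.] 90.0 xyz [ 596.4 -312.4   55. ] circ [390.1 171.5]
   corners [[687.0, -240.5], [688.9, -391.8], [508.1, -382.6], [506.6, -235.4]]
side stud area 350.0 rect [210.3 197.8] [14.1 34.6] 45.0 xyz [423.5  82.3  13.5] circ [209.5 197. ]
   corners [[377.4, 71.6], [455.8, 137.6], [471.5, 93.4], [394.1, 32.0]]
side coup area 329.0 rect [234.6 253.2] [22.6 18.2] 82.9 xyz [ 434. -111.   34.] circ [234.7 253.4]
   corners [[419.4, -78.8], [458.5, -85.4], [447.8, -141.7], [410.8, -135.1]]
side cap area 518.0 rect [312. 187.] [26. 24.] 90.0 xyz [624.2 -63.4 128. ] circ [311.5 186.5]
   corners [[615.9, -17.6], [666.8, -34.4], [631.9, -105.9], [584.7, -90.3]]
```

View pics/crop.png

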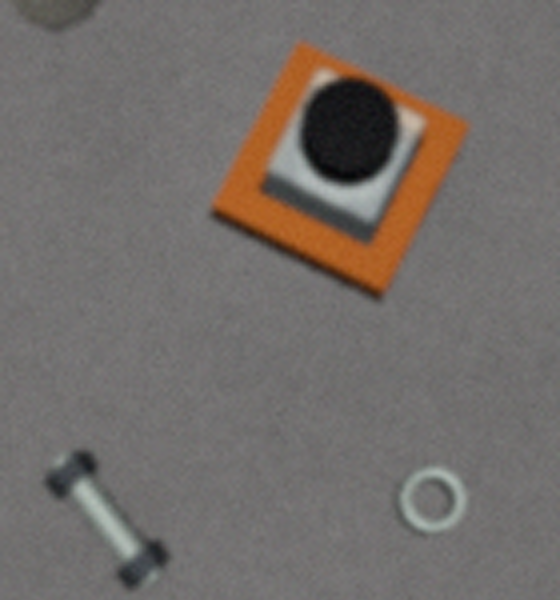

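The crop shows the stud with its nuts at (207.5,233.5) and (225.8,255.7), the coupling ring at (298.2,239.8), and the cap centred on the jar at (277.1,147.4). Next I turn the tool across the stud.

```bash
cat >> h.py <<'E'
def plan(x,y,z,psi):
    "tool-y heading psi deg; shift first in the tool frame as it will be after the turn"
    s=get_state(); R=s["ee_rot"]; cur=np.degrees(np.arctan2(R[1,1],R[0,1])); d=(psi-cur+180)%360-180
    c,t=np.cos(np.radians(psi)),np.sin(np.radians(psi)); T=np.array([[-t,c,0],[c,t,0],[0,0,-1]]).T
    D=np.array([x,y,z])-s["tool_pos"]
    print("t",round(s["time_s"],2),"pos",s["tool_pos"].round(1),"psi",round(cur,1),"tilt",R[:,2].round(3),"q6",s["qpos"][5].round(2),"w",round(s["gripper_width"],1),"F",s["ft_force"].round(1))
    print("turn z shares",round(-d/45,3),"shift shares after turn",(np.array([[-t,c,0],[c,t,0],[0,0,-1]])@D/120).round(3))
E
python3 - <<'E'
from h import *
import bench; print([k for k in dir(bench) if k[0]!='_'],getattr(bench,'tip_reach',None))
a=capture("top")
for p in((207.5,233.5),(225.8,255.7)): print(ray(a,*p,13.5))
print(ray(a,298.2,239.8,34),ray(a,277.1,147.4,128))
plan(425,89,120,-51)
E
```

```text
['IKError', 'capture', 'get_state', 'job_done', 'tip_reach'] 25.0
[451.  110.6  13.5]
[399.8  66.8  13.5]
[436.6 -99.9  34. ] [630.3 -45.6 128. ]
t 0.25 pos [263.7 566.4 224.2] psi 65.0 tilt [-0.    -0.001 -1.   ] q6 -0.02 w 85.2 F [ 0.4 -0.1  0.1]
turn z shares 2.579 shift shares after turn [-1.459  3.937  0.869]
```

send_rows(motion=[[0,0,0,0,0,0.184,0],[0,0,0,0,0,0.184,0],[0,0,0,0,0,0.184,0],[0,0,0,0,0,0.184,0],[0,0,0,0,0,0.184,0]], newtons=40)

```text
time_s: 0.75
tool_pos: [263.8, 566.5, 224.5]
ee_rot: [[-0.395, 0.919, -0.0], [0.919, 0.395, -0.0], [-0.0, -0.0, -1.0]]
ft_force: [0.2, -0.1, -0.1]
gripper_width: 85.4
```

send_rows(motion=[[0,0,0,0,0,0.184,0],[0,0,0,0,0,0.184,0],[0,0,0,0,0,0.184,0],[0,0,0,0,0,0.184,0],[0,0,0,0,0,0.184,0]])

```text
time_s: 1.25
tool_pos: [263.7, 566.5, 224.5]
ee_rot: [[0.311, 0.95, -0.0], [0.95, -0.311, -0.0], [-0.0, -0.0, -1.0]]
ft_force: [-0.3, 0.5, -0.3]
gripper_width: 85.5
```

send_rows(motion=[[0,0,0,0,0,0.184,0],[0,0,0,0,0,0.184,0],[0,0,0,0,0,0.184,0],[0,0,0,0,0,0.184,0],[0,0,0,0,0,0,0]])

```text
time_s: 1.75
tool_pos: [263.8, 566.5, 224.5]
ee_rot: [[0.777, 0.63, -0.0], [0.63, -0.777, -0.0], [-0.0, 0.0, -1.0]]
ft_force: [0.6, -0.3, -0.0]
gripper_width: 85.4
```

```bash
python3 -c "
from h import *
plan(425,89,120,-51)"
```

```text
t 1.75 pos [263.8 566.5 224.5] psi -51.0 tilt [-0. -0. -1.] q6 2.01 w 85.4 F [ 0.6 -0.3 -0. ]
turn z shares 0.001 shift shares after turn [-1.46   3.938  0.871]
```

send_rows(motion=[[-0.133,0.358,0.079,0,0,0,60],[-0.133,0.358,0.079,0,0,0,100],[-0.133,0.358,0.079,0,0,0,140],[-0.133,0.358,0.079,0,0,0,140],[-0.133,0.358,0.079,0,0,0,140]])

```text
time_s: 2.25
tool_pos: [337.6, 348.0, 177.0]
ee_rot: [[0.773, 0.635, 0.0], [0.635, -0.773, 0.0], [0.001, 0.0, -1.0]]
ft_force: [0.8, -0.2, -1.4]
gripper_width: 38.6
```

send_rows(motion=[[-0.133,0.358,0.079,0,0,0,140],[-0.133,0.358,0.079,0,0,0,140],[-0.133,0.358,0.079,0,0,0,140],[-0.133,0.358,0.079,0,0,0,140],[-0.133,0.358,0.079,0,0,0,140]])

```text
time_s: 2.75
tool_pos: [411.5, 130.9, 129.8]
ee_rot: [[0.773, 0.635, 0.001], [0.635, -0.773, 0.0], [0.001, 0.0, -1.0]]
ft_force: [1.4, -0.5, 1.0]
gripper_width: 38.6
```

send_rows(motion=[[-0.133,0.358,0.079,0,0,0,140],[0,0,0,0,0,0,140],[0,0,0,0,0,0,140]])

```text
time_s: 3.05
tool_pos: [425.9, 88.1, 120.2]
ee_rot: [[0.776, 0.631, -0.001], [0.631, -0.776, 0.0], [-0.0, -0.0, -1.0]]
ft_force: [0.6, 0.6, -0.2]
gripper_width: 38.6
```

```bash
python3 -c "
from h import *
plan(425.4,88.7,45,-50)
a=snap('top','t1');b=snap('side','s1')
i=np.hstack([cv2.resize(a['color'][190:290,160:260],(400,400)),cv2.resize(b['color'][110:230,150:270],(400,400))])
cv2.imwrite('pics/c1.png',i[:,:,::-1])"
```

```text
t 3.05 pos [425.9  88.1 120.2] psi -50.9 tilt [-0.001  0.    -1.   ] q6 1.06 w 38.6 F [ 0.6  0.6 -0.2]
turn z shares -0.02 shift shares after turn [ 0.    -0.006  0.627]
```

View pics/c1.png

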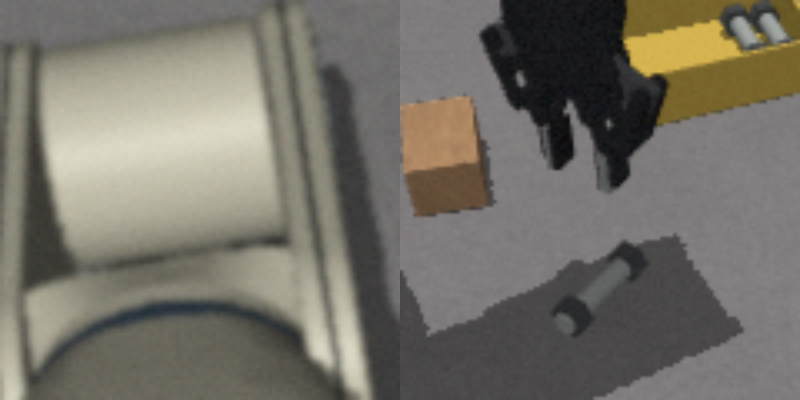

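Side view: the fingers straddle the stud's line, and the stud lies at about crop (600,290). Going down.

send_rows(motion=[[0,0,0.3,0,0,-0.02,140],[0,0,0.3,0,0,0,140],[0,0,0.1,0,0,0,140],[0,0,0.05,0,0,0,140],[0,0,0,0,0,0,140]])

```text
time_s: 3.65
tool_pos: [425.6, 89.8, 30.4]
ee_rot: [[0.765, 0.644, -0.0], [0.644, -0.765, -0.0], [-0.0, -0.0, -1.0]]
ft_force: [-0.6, 0.2, -0.2]
gripper_width: 38.4
```

send_rows(motion=[[0,0,0,0,0,0,255],[0,0,0,0,0,0,255],[0,0,0,0,0,0,255],[0,0,0,0,0,0,255]])

```text
time_s: 4.05
tool_pos: [426.1, 89.2, 30.9]
ee_rot: [[0.766, 0.643, 0.001], [0.643, -0.766, 0.0], [0.001, 0.001, -1.0]]
ft_force: [0.1, 0.0, -0.4]
gripper_width: -0.0
```

The jaws shut on nothing, so I'll look.

```bash
python3 -c "
from h import *
b=snap('side','s2')
i=cv2.resize(b['color'][130:230,140:270],(780,600),interpolation=cv2.INTER_CUBIC)
cv2.imwrite('pics/c2.png',i[:,:,::-1])
print(proj(b,[425,89,13.5]),proj(b,[425,89,5]))"
```

```text
[210.2 195.8] [210.6 198.1]
```

View pics/c2.png

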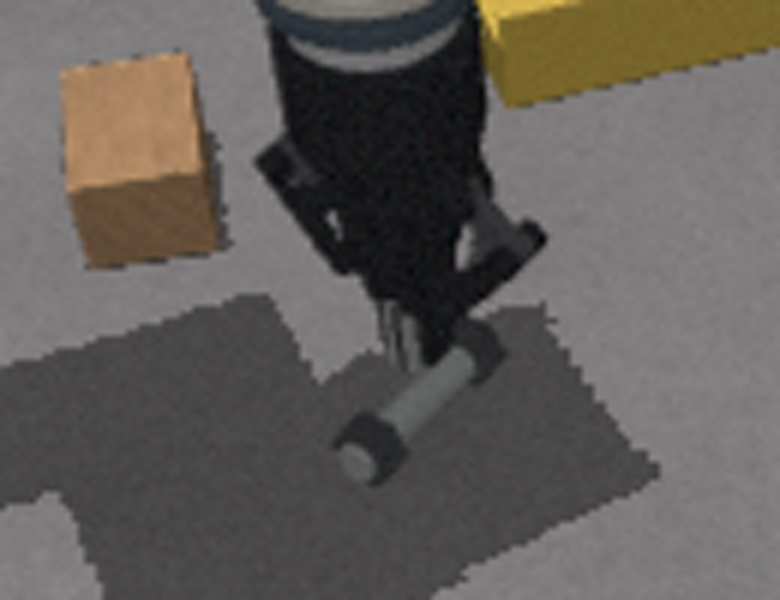

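```bash
python3 -c "
from h import *
b=capture('side')
for z in (95,102,110,120): print(z,proj(b,[425.9,88.1,z]))
for z in (0,6,13.5,20,25,31,37): print(z,proj(b,[426,89.2,z]))
g=b['color'].copy()
for z in (6,13.5,22.5,31): cv2.drawMarker(g,tuple(int(round(v)) for v in proj(b,[426,89.2,z])),(255,0,0),cv2.MARKER_CROSS,3,1)
i=cv2.resize(g[165:215,180:245],(780,600),interpolation=cv2.INTER_NEAREST)
cv2.imwrite('pics/c3.png',i[:,:,::-1])"
```

```text
95 [207.4 172.4]
102 [207.1 170.2]
110 [206.8 167.7]
120 [206.3 164.5]
0 [211.1 199.2]
6 [210.9 197.6]
13.5 [210.6 195.6]
20 [210.4 193.9]
25 [210.2 192.5]
31 [209.9 190.8]
37 [209.7 189.2]
```

View pics/c3.png

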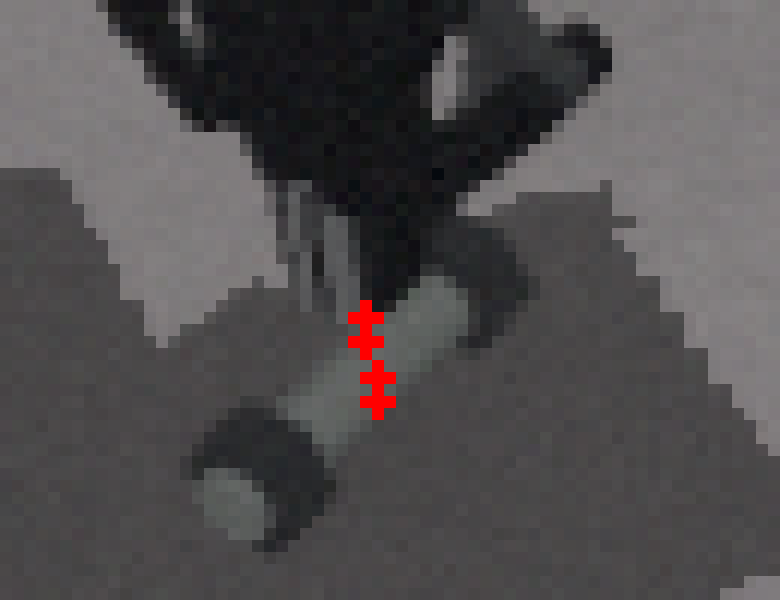

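The fingertips end at about z 25–29, on top of the rod, so the reach is shorter than the 25 mm reported. I'll open and go down in small steps, watching the force.

send_rows(motion=[[0,0,0,0,0,0,140],[0,0,0,0,0,0,140],[0,0,0,0,0,0,140],[0,0,0.03,0,0,0,140],[0,0,0,0,0,0,140]])

```text
time_s: 4.65
tool_pos: [425.4, 89.1, 26.3]
ee_rot: [[0.766, 0.643, -0.001], [0.643, -0.766, -0.0], [-0.001, -0.0, -1.0]]
ft_force: [0.0, 0.4, 1.4]
gripper_width: 38.7
```

send_rows(motion=[[0,0,0.025,0,0,0,140],[0,0,0,0,0,0,140]])

```text
time_s: 4.85
tool_pos: [425.4, 89.1, 23.4]
ee_rot: [[0.766, 0.643, -0.001], [0.643, -0.766, -0.0], [-0.001, -0.0, -1.0]]
ft_force: [-1.0, 0.8, -0.4]
gripper_width: 38.2
```

send_rows(motion=[[0,0,0.025,0,0,0,140],[0,0,0,0,0,0,140]])

```text
time_s: 5.05
tool_pos: [425.5, 89.1, 20.4]
ee_rot: [[0.766, 0.643, -0.0], [0.643, -0.766, -0.0], [-0.0, -0.0, -1.0]]
ft_force: [-0.1, 1.4, -0.3]
gripper_width: 38.1
```

send_rows(motion=[[0,0,0.025,0,0,0,140],[0,0,0,0,0,0,140]])

```text
time_s: 5.25
tool_pos: [425.5, 89.1, 17.4]
ee_rot: [[0.766, 0.643, -0.0], [0.643, -0.766, -0.0], [-0.0, -0.0, -1.0]]
ft_force: [-0.1, -0.2, 0.5]
gripper_width: 38.2
```

```bash
python3 -c "
from h import *
plan(425,89,20,-50)
b=snap('side','s4')
i=cv2.resize(b['color'][165:215,180:245],(780,600),interpolation=cv2.INTER_NEAREST)
cv2.imwrite('pics/c4.png',i[:,:,::-1])"
```

```text
t 5.25 pos [425.5  89.1  17.4] psi -50.0 tilt [-0. -0. -1.] q6 1.05 w 38.2 F [-0.1 -0.2  0.5]
turn z shares 0.0 shift shares after turn [-0.004 -0.002 -0.021]
```

View pics/c4.png

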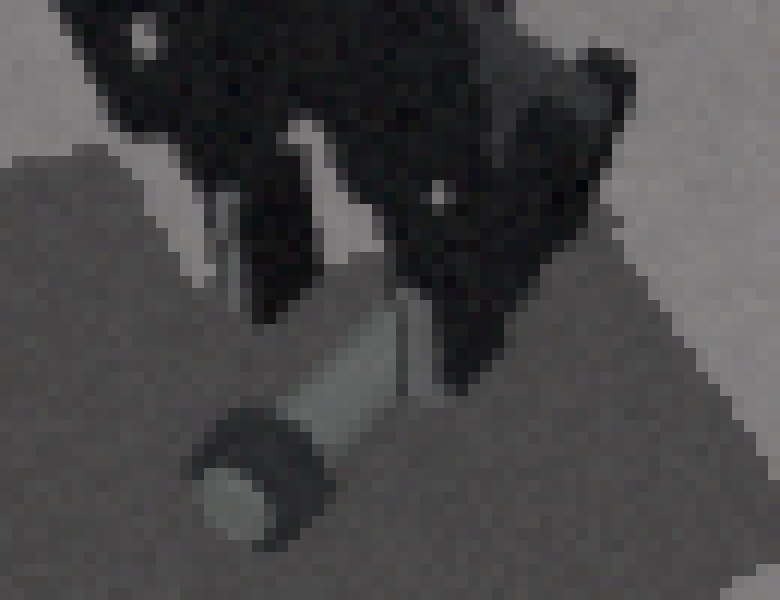

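The fingers now straddle the rod, with the near fingertip at about pixel (215.4,198.3).

```bash
python3 -c "
from h import *
b=capture('side')
for w in(19,25):
  for z in (0,5,10,15,20): print(w,z,proj(b,[425.5+.643*w,89.1-.766*w,z]),proj(b,[425.5-.643*w,89.1+.766*w,z]))"
```

```text
19 0 [216.9 202.2] [205.  196.5]
19 5 [216.7 200.9] [204.8 195.2]
19 10 [216.6 199.5] [204.6 193.8]
19 15 [216.4 198.2] [204.4 192.5]
19 20 [216.3 196.8] [204.2 191.1]
25 0 [218.8 203.1] [203.2 195.6]
25 5 [218.7 201.8] [203.  194.3]
25 10 [218.5 200.4] [202.8 192.9]
25 15 [218.3 199.1] [202.6 191.6]
25 20 [218.2 197.7] [202.3 190.2]
```

send_rows(motion=[[0,0,0.025,0,0,0,140],[0,0,0.025,0,0,0,140],[0,0,0,0,0,0,140]])

```text
time_s: 5.65
tool_pos: [425.5, 89.1, 11.4]
ee_rot: [[0.766, 0.643, -0.001], [0.643, -0.766, -0.0], [-0.001, -0.0, -1.0]]
ft_force: [-0.6, -0.0, 1.2]
gripper_width: 38.5
```

send_rows(motion=[[0,0,0,0,0,0,255],[0,0,0,0,0,0,255],[0,0,0,0,0,0,255],[0,0,0,0,0,0,255]])

```text
time_s: 6.05
tool_pos: [425.4, 89.4, 12.5]
ee_rot: [[0.766, 0.643, -0.0], [0.643, -0.766, 0.0], [-0.0, -0.0, -1.0]]
ft_force: [-2.9, 2.4, 14.1]
gripper_width: 10.5
```

```bash
python3 -c "
from h import *
plan(425,89,20,-50)
b=snap('side','s5')
i=cv2.resize(b['color'][165:215,180:245],(780,600),interpolation=cv2.INTER_NEAREST)
cv2.imwrite('pics/c5.png',i[:,:,::-1])"
```

```text
t 6.05 pos [425.4  89.4  12.5] psi -50.0 tilt [-0.  0. -1.] q6 1.05 w 10.5 F [-2.9  2.4 14.1]
turn z shares -0.0 shift shares after turn [-0.004  0.    -0.063]
```

View pics/c5.png

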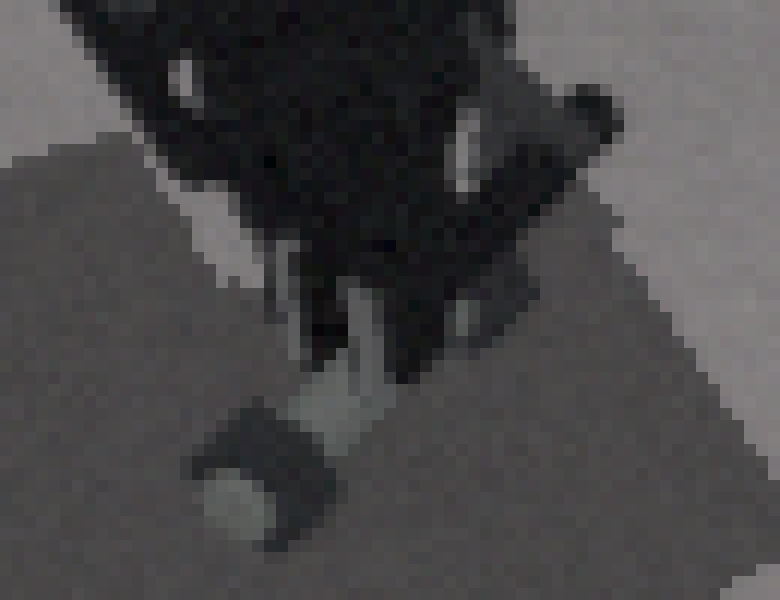

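The pads pinch only part of the rod (width 10.5), and the stud yawed slightly. I'll reopen and feel for the bench in 2 mm steps.

send_rows(motion=[[0,0,0,0,0,0,140],[0,0,0,0,0,0,140],[0,0,0,0,0,0,140],[0,0,0.017,0,0,0,140],[0,0,0,0,0,0,140]])

```text
time_s: 6.6
tool_pos: [425.5, 89.1, 9.4]
ee_rot: [[0.766, 0.643, -0.0], [0.643, -0.766, -0.0], [-0.0, -0.0, -1.0]]
ft_force: [-0.3, 0.6, -0.4]
gripper_width: 38.5
```

send_rows(motion=[[0,0,0.017,0,0,0,140],[0,0,0,0,0,0,140]])

```text
time_s: 6.8
tool_pos: [425.5, 89.1, 7.4]
ee_rot: [[0.766, 0.643, -0.0], [0.643, -0.766, -0.0], [-0.0, -0.0, -1.0]]
ft_force: [-0.7, 0.5, -0.6]
gripper_width: 38.4
```

send_rows(motion=[[0,0,0.017,0,0,0,140],[0,0,0,0,0,0,140]])

```text
time_s: 7.0
tool_pos: [425.5, 89.1, 5.4]
ee_rot: [[0.766, 0.643, -0.0], [0.643, -0.766, -0.0], [-0.0, -0.0, -1.0]]
ft_force: [0.7, -0.6, -0.1]
gripper_width: 38.6
```

send_rows(motion=[[0,0,0.017,0,0,0,140],[0,0,0,0,0,0,140]])

```text
time_s: 7.2
tool_pos: [425.6, 89.1, 3.4]
ee_rot: [[0.766, 0.643, -0.0], [0.643, -0.766, -0.0], [-0.0, -0.0, -1.0]]
ft_force: [-0.6, -0.6, 0.1]
gripper_width: 38.5
```

send_rows(motion=[[0,0,0,0,0,0,255],[0,0,0,0,0,0,255],[0,0,0,0,0,0,255],[0,0,0,0,0,0,255]])

```text
time_s: 7.6
tool_pos: [425.6, 89.2, 3.7]
ee_rot: [[0.766, 0.643, -0.0], [0.643, -0.766, 0.0], [-0.0, -0.0, -1.0]]
ft_force: [-1.2, 0.6, 4.0]
gripper_width: 16.1
```

send_rows(motion=[[0,0,0,0,0,0,140],[0,0,0,0,0,0,140],[0,0,0,0,0,0,140],[0,0,0.017,0,0,0,140],[0,0,0,0,0,0,140]])

```text
time_s: 8.1
tool_pos: [425.6, 89.1, 1.3]
ee_rot: [[0.766, 0.643, -0.0], [0.643, -0.766, -0.0], [-0.0, -0.0, -1.0]]
ft_force: [0.1, 0.2, -0.1]
gripper_width: 38.5
```

send_rows(motion=[[0,0,0.017,0,0,0,140],[0,0,0,0,0,0,140]])

```text
time_s: 8.3
tool_pos: [425.5, 89.1, -0.7]
ee_rot: [[0.766, 0.643, -0.0], [0.643, -0.766, -0.0], [-0.0, -0.0, -1.0]]
ft_force: [0.4, -1.0, -0.5]
gripper_width: 38.3
```

send_rows(motion=[[0,0,0.017,0,0,0,140],[0,0,0,0,0,0,140]])

```text
time_s: 8.5
tool_pos: [425.5, 89.1, -2.7]
ee_rot: [[0.766, 0.643, -0.0], [0.643, -0.766, -0.0], [-0.0, -0.0, -1.0]]
ft_force: [0.5, -1.1, 0.0]
gripper_width: 38.6
```

send_rows(motion=[[0,0,0,0,0,0,255],[0,0,0,0,0,0,255],[0,0,0,0,0,0,255],[0,0,0,0,0,0,255]])

```text
time_s: 8.9
tool_pos: [425.7, 89.2, -2.4]
ee_rot: [[0.766, 0.643, 0.0], [0.643, -0.766, 0.0], [0.0, -0.0, -1.0]]
ft_force: [-1.8, 0.4, 4.3]
gripper_width: 16.9
```

The TCP reads −2.7 with no bench contact, so the real fingertips sit well behind the stated reach. I'll go about 9 mm lower.

send_rows(motion=[[0,0,0,0,0,0,140],[0,0,0,0,0,0,140],[0,0,0,0,0,0,140],[0,0,0.025,0,0,0,140],[0,0,0,0,0,0,140]])

```text
time_s: 9.4
tool_pos: [425.5, 89.1, -5.9]
ee_rot: [[0.766, 0.643, -0.0], [0.643, -0.766, -0.0], [-0.0, -0.0, -1.0]]
ft_force: [-0.3, -0.1, 0.9]
gripper_width: 38.4
```

send_rows(motion=[[0,0,0.025,0,0,0,140],[0,0,0,0,0,0,140]])

```text
time_s: 9.6
tool_pos: [425.8, 89.2, -8.0]
ee_rot: [[0.766, 0.643, 0.0], [0.643, -0.766, 0.0], [0.0, 0.0, -1.0]]
ft_force: [-2.6, -0.8, 13.2]
gripper_width: 38.6
```

send_rows(motion=[[0,0,0.02,0,0,0,140],[0,0,0,0,0,0,140]])

```text
time_s: 9.8
tool_pos: [425.9, 89.2, -8.2]
ee_rot: [[0.766, 0.643, 0.001], [0.643, -0.766, 0.0], [0.001, 0.001, -1.0]]
ft_force: [-9.3, -1.5, 55.8]
gripper_width: 38.3
```

send_rows(motion=[[0,0,0,0,0,0,255],[0,0,0,0,0,0,255],[0,0,0,0,0,0,255],[0,0,0,0,0,0,255]])

```text
time_s: 10.2
tool_pos: [427.8, 89.4, -6.7]
ee_rot: [[0.765, 0.644, 0.005], [0.644, -0.765, 0.001], [0.004, 0.003, -1.0]]
ft_force: [-10.4, -4.1, 77.1]
gripper_width: 16.7
```

The fingertips reached the bench at about TCP −7.7. I'll back off now, still gripping, since a width of 16.7 is the rod.

send_rows(motion=[[0,0,-0.06,0,0,0,255],[0,0,-0.04,0,0,0,255],[0,0,0,0,0,0,255]])

```text
time_s: 10.5
tool_pos: [425.8, 89.2, 1.2]
ee_rot: [[0.766, 0.643, 0.0], [0.643, -0.766, 0.0], [0.0, 0.0, -1.0]]
ft_force: [-0.4, 0.2, -2.1]
gripper_width: 17.0
```

send_rows(motion=[[0,0,-0.1,0,0,0,255],[0,0,-0.2,0,0,0,255],[0,0,-0.2,0,0,0,255],[0,0,0,0,0,0,255]])

```text
time_s: 10.9
tool_pos: [427.1, 89.4, 63.1]
ee_rot: [[0.766, 0.643, 0.004], [0.643, -0.766, 0.001], [0.003, 0.002, -1.0]]
ft_force: [0.1, -0.0, -1.7]
gripper_width: 16.6
```

```bash
python3 -c "
from h import *
plan(565,358,130,0)
b=snap('side','s6')
i=cv2.resize(b['color'][130:230,140:270],(780,600),interpolation=cv2.INTER_CUBIC)
cv2.imwrite('pics/c6.png',i[:,:,::-1])"
```

```text
t 10.9 pos [427.1  89.4  63.1] psi -50.0 tilt [ 0.004  0.001 -1.   ] q6 1.05 w 16.6 F [ 0.1 -0.  -1.7]
turn z shares -1.111 shift shares after turn [ 2.238  1.149 -0.558]
```

View pics/c6.png

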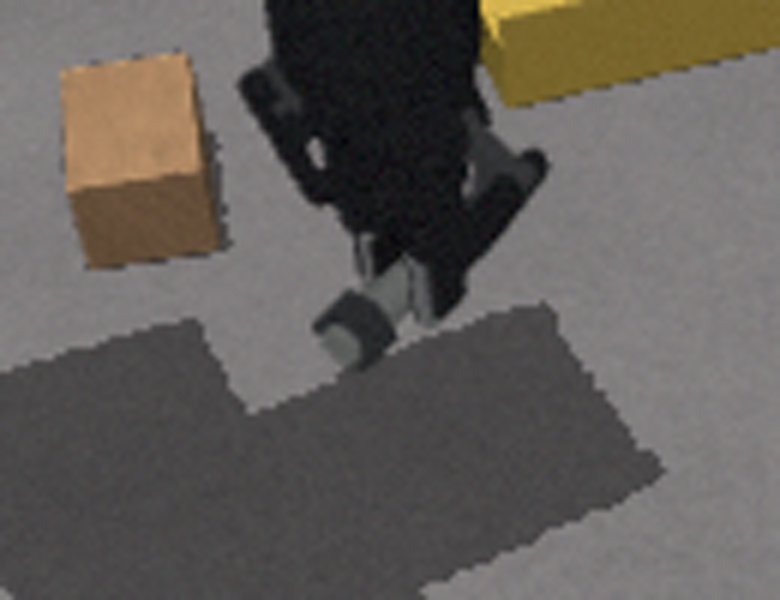

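The stud is held (−1.7 N, jaws 16.6 mm wide), with its centre about 20 mm above the reported TCP. Turning and carrying it to the stud bin.

send_rows(motion=[[0,0,-0.1,0,0,-0.185,255],[0,0,-0.1,0,0,-0.185,255],[0,0,-0.1,0,0,-0.185,255],[0,0,-0.1,0,0,-0.185,255],[0,0,-0.1,0,0,-0.185,255]])

```text
time_s: 11.45
tool_pos: [424.7, 89.0, 120.2]
ee_rot: [[0.14, 0.99, -0.003], [0.99, -0.14, -0.0], [-0.001, -0.002, -1.0]]
ft_force: [-0.2, 0.0, -2.4]
gripper_width: 16.4
```

send_rows(motion=[[0,0,0,0,0,-0.186,255],[0.32,0.164,0,0,0,0,255],[0.32,0.164,0,0,0,0,255],[0.32,0.164,0,0,0,0,255],[0.32,0.164,0,0,0,0,255]])

```text
time_s: 11.95
tool_pos: [504.1, 243.9, 119.4]
ee_rot: [[-0.0, 1.0, -0.002], [1.0, 0.0, -0.001], [-0.001, -0.002, -1.0]]
ft_force: [0.8, 0.0, -0.4]
gripper_width: 16.6
```

send_rows(motion=[[0.32,0.164,0,0,0,0,255],[0.32,0.164,0,0,0,0,255],[0.32,0.164,0,0,0,0,255],[0,0,0,0,0,0,255],[0,0,0,0,0,0,255]])

```text
time_s: 12.45
tool_pos: [562.3, 358.1, 118.6]
ee_rot: [[-0.001, 1.0, -0.003], [1.0, 0.001, -0.002], [-0.002, -0.003, -1.0]]
ft_force: [1.0, 0.4, -1.5]
gripper_width: 16.3
```

```bash
python3 -c "
from h import *
plan(567,358,1,0)
b=snap('side','s7');a=snap('top','t7')
i=np.hstack([cv2.resize(b['color'][60:160,180:280],(400,400)),cv2.resize(a['color'][110:230,40:160],(400,400))])
cv2.imwrite('pics/c7.png',i[:,:,::-1])"
```

```text
t 12.45 pos [562.3 358.1 118.6] psi 0.1 tilt [-0.003 -0.002 -1.   ] q6 0.55 w 16.3 F [ 1.   0.4 -1.5]
turn z shares 0.002 shift shares after turn [-0.001  0.039  0.98 ]
```

View pics/c7.png

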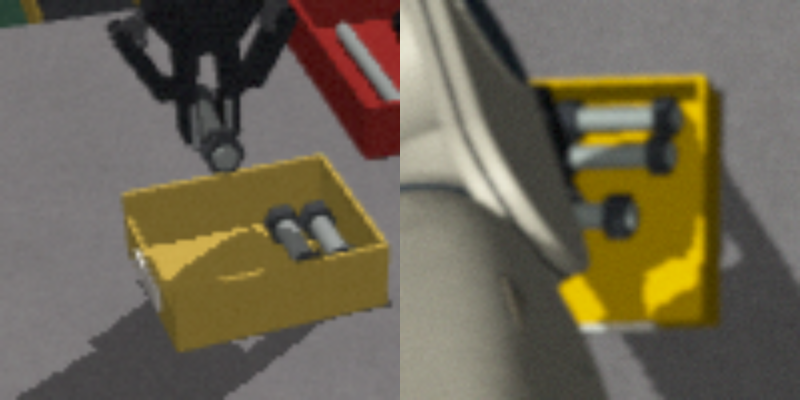

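The stud hangs above the free front of its bin, with the bolts at the rear in view. Lowering it.

send_rows(motion=[[0,0.04,0.2,0,0,0,255],[0,0,0.3,0,0,0,255],[0,0,0.3,0,0,0,255],[0,0,0.1,0,0,0,255],[0,0,0,0,0,0,255]])

```text
time_s: 13.05
tool_pos: [566.5, 356.1, 11.0]
ee_rot: [[0.001, 1.0, -0.004], [1.0, -0.001, -0.003], [-0.003, -0.004, -1.0]]
ft_force: [0.8, -0.4, -2.4]
gripper_width: 16.8
```

send_rows(motion=[[0,0,0.05,0,0,0,255],[0,0,0.02,0,0,0,255],[0,0,0,0,0,0,255]])

```text
time_s: 13.35
tool_pos: [568.8, 358.3, 5.8]
ee_rot: [[-0.0, 1.0, 0.001], [1.0, 0.0, 0.001], [0.001, 0.001, -1.0]]
ft_force: [-1.0, 0.3, -1.5]
gripper_width: 16.3
```

send_rows(motion=[[0,0,0.025,0,0,0,255],[0,0,0,0,0,0,255],[0,0,0,0,0,0,255]])

```text
time_s: 13.65
tool_pos: [568.2, 358.0, 1.9]
ee_rot: [[-0.0, 1.0, 0.0], [1.0, 0.0, 0.0], [0.0, 0.0, -1.0]]
ft_force: [0.0, -0.0, -1.8]
gripper_width: 16.4
```

send_rows(motion=[[0,0,0.02,0,0,0,255],[0,0,0,0,0,0,255],[0,0,0,0,0,0,255]])

```text
time_s: 13.95
tool_pos: [568.1, 357.9, -0.9]
ee_rot: [[-0.0, 1.0, -0.0], [1.0, 0.0, -0.0], [-0.0, -0.0, -1.0]]
ft_force: [0.9, 0.5, -1.4]
gripper_width: 16.1
```

send_rows(motion=[[0,0,0,0,0,0,140],[0,0,0,0,0,0,140],[0,0,0,0,0,0,140],[0,0,-0.2,0,0,0,140],[0,0,-0.35,0,0,0,140]])

```text
time_s: 14.45
tool_pos: [566.1, 356.7, 63.0]
ee_rot: [[-0.0, 1.0, -0.005], [1.0, 0.0, -0.003], [-0.003, -0.005, -1.0]]
ft_force: [0.3, 0.6, -0.4]
gripper_width: 38.5
```

send_rows(motion=[[0,0,-0.35,0,0,0,140],[0,0,0,0,0,0,75],[0,0,0,0,0,0,75]])

```text
time_s: 14.75
tool_pos: [569.0, 358.4, 108.8]
ee_rot: [[-0.0, 1.0, 0.003], [1.0, 0.0, 0.002], [0.002, 0.003, -1.0]]
ft_force: [-0.7, -0.4, -0.4]
gripper_width: 60.2
```

```bash
python3 -c "
from h import *
plan(436.6,-99.9,60,0)
a=snap('top','t8');b=snap('side','s8')
i=np.hstack([cv2.resize(b['color'][80:160,200:280],(400,400)),cv2.resize(a['color'][110:230,40:160],(400,400))])
cv2.imwrite('pics/c8.png',i[:,:,::-1])"
```

```text
t 14.75 pos [569.  358.4 108.8] psi 0.0 tilt [ 0.003  0.002 -1.   ] q6 0.54 w 60.2 F [-0.7 -0.4 -0.4]
turn z shares 0.0 shift shares after turn [-3.819 -1.103  0.407]
```

send_rows(motion=[[-0.382,-0.11,0,0,0,0,75],[-0.382,-0.11,0,0,0,0,75],[-0.382,-0.11,0,0,0,0,75],[-0.382,-0.11,0,0,0,0,75],[-0.382,-0.11,0,0,0,0,75]])

```text
time_s: 15.35
tool_pos: [500.3, 126.9, 105.8]
ee_rot: [[-0.001, 1.0, -0.003], [1.0, 0.001, -0.001], [-0.001, -0.003, -1.0]]
ft_force: [0.3, -1.0, -0.4]
gripper_width: 59.9
```

send_rows(motion=[[-0.382,-0.11,0,0,0,0,75],[-0.382,-0.11,0,0,0,0,75],[-0.382,-0.11,0,0,0,0,75],[-0.382,-0.11,0,0,0,0,75],[-0.382,-0.11,0,0,0,0,75]])

```text
time_s: 15.85
tool_pos: [434.4, -101.8, 106.1]
ee_rot: [[-0.0, 1.0, -0.003], [1.0, 0.0, 0.001], [0.001, -0.003, -1.0]]
ft_force: [0.6, 0.2, 0.7]
gripper_width: 59.9
```

send_rows(motion=[[0,0,0,0,0,0,75],[0,0,0.3,0,0,0,75],[0,0,0.1,0,0,0,75],[0,0,0,0,0,0,75]])

```text
time_s: 16.25
tool_pos: [434.1, -99.4, 57.1]
ee_rot: [[-0.001, 1.0, -0.006], [1.0, 0.001, 0.002], [0.002, -0.006, -1.0]]
ft_force: [-1.1, -0.1, -0.3]
gripper_width: 60.1
```

```bash
python3 -c "
from h import *
plan(436.6,-99.9,5,0)
a=capture('top');b=snap('side','s9')
i=np.hstack([cv2.resize(b['color'][80:160,200:280],(400,400)),cv2.resize(b['color'][200:290,190:280],(400,400))])
cv2.imwrite('pics/c9.png',i[:,:,::-1])"
```

```text
t 16.25 pos [434.1 -99.4  57.1] psi 0.0 tilt [-0.006  0.002 -1.   ] q6 -0.25 w 60.1 F [-1.1 -0.1 -0.3]
turn z shares 0.001 shift shares after turn [-0.004  0.021  0.434]
```

View pics/c9.png

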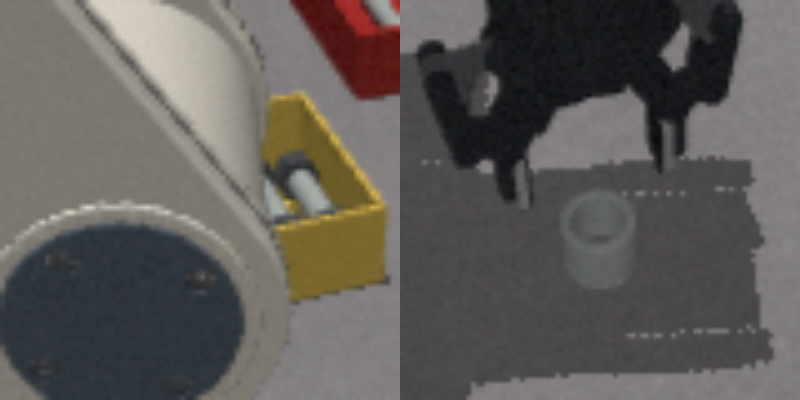

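The fingers straddle the standing coupling. Descending.

send_rows(motion=[[0,0.02,0.3,0,0,0,75],[0,0,0.13,0,0,0,75],[0,0,0,0,0,0,75]])

```text
time_s: 16.65
tool_pos: [438.1, -99.7, 6.9]
ee_rot: [[-0.001, 1.0, -0.002], [1.0, 0.001, 0.001], [0.001, -0.002, -1.0]]
ft_force: [-0.8, 0.3, 0.1]
gripper_width: 60.0
```

send_rows(motion=[[0,0,0,0,0,0,255],[0,0,0,0,0,0,255],[0,0,0,0,0,0,255],[0,0,0,0,0,0,255]])

```text
time_s: 17.05
tool_pos: [439.2, -100.3, 9.0]
ee_rot: [[-0.0, 1.0, 0.002], [1.0, 0.0, -0.0], [-0.0, 0.002, -1.0]]
ft_force: [-0.9, 2.9, 8.2]
gripper_width: 37.1
```

send_rows(motion=[[0,0,-0.2,0,0,0,255],[0,0,-0.4,0,0,0,255],[0,0,-0.4,0,0,0,255],[0,0,0,0,0,0,255]])

```text
time_s: 17.45
tool_pos: [442.8, -101.5, 133.9]
ee_rot: [[-0.0, 1.0, 0.012], [1.0, 0.0, -0.003], [-0.003, 0.012, -1.0]]
ft_force: [0.3, -0.7, -2.7]
gripper_width: 37.2
```

```bash
python3 -c "
from h import *
plan(567,-317,120,0)"
```

```text
t 17.45 pos [ 442.8 -101.5  133.9] psi 0.0 tilt [ 0.012 -0.003 -1.   ] q6 -0.25 w 37.2 F [ 0.3 -0.7 -2.7]
turn z shares 0.0 shift shares after turn [-1.796  1.035  0.115]
```

send_rows(motion=[[-0.3,0.175,0,0,0,0,255],[-0.3,0.175,0,0,0,0,255],[-0.3,0.175,0,0,0,0,255],[-0.3,0.175,0,0,0,0,255],[-0.3,0.175,0,0,0,0,255]])

```text
time_s: 17.95
tool_pos: [544.1, -281.9, 127.7]
ee_rot: [[-0.0, 1.0, 0.0], [1.0, 0.0, -0.0], [-0.0, 0.0, -1.0]]
ft_force: [0.8, 0.1, -1.6]
gripper_width: 37.2
```

send_rows(motion=[[-0.3,0.175,0,0,0,0,255],[0,0,0,0,0,0,255],[0,0,0,0,0,0,255]])

```text
time_s: 18.25
tool_pos: [564.3, -316.8, 127.1]
ee_rot: [[0.001, 1.0, -0.001], [1.0, -0.001, 0.0], [0.0, -0.001, -1.0]]
ft_force: [0.1, 0.2, -1.5]
gripper_width: 37.2
```

send_rows(motion=[[0,0,0.3,0,0,0,255],[0,0,0.3,0,0,0,255],[0,0,0.2,0,0,0,255],[0,0,0,0,0,0,255],[0,0,0,0,0,0,255]])

```text
time_s: 18.75
tool_pos: [564.2, -315.5, 31.9]
ee_rot: [[-0.001, 1.0, -0.001], [1.0, 0.001, 0.001], [0.001, -0.001, -1.0]]
ft_force: [0.5, -0.2, -1.2]
gripper_width: 37.3
```

```bash
python3 -c "
from h import *
plan(567,-317,16,0)"
```

```text
t 18.75 pos [ 564.2 -315.5   31.9] psi 0.0 tilt [-0.001  0.001 -1.   ] q6 -0.53 w 37.3 F [ 0.5 -0.2 -1.2]
turn z shares 0.001 shift shares after turn [-0.013  0.023  0.132]
```

send_rows(motion=[[0,0.02,0.09,0,0,0,255],[0,0,0.04,0,0,0,255],[0,0,0,0,0,0,255],[0,0,0,0,0,0,255]])

```text
time_s: 19.15
tool_pos: [567.2, -316.5, 16.4]
ee_rot: [[-0.0, 1.0, 0.0], [1.0, 0.0, -0.0], [-0.0, 0.0, -1.0]]
ft_force: [0.1, 0.6, -1.7]
gripper_width: 36.7
```

send_rows(motion=[[0,0,0.02,0,0,0,255],[0,0,0,0,0,0,255]])

```text
time_s: 19.35
tool_pos: [567.0, -316.5, 13.7]
ee_rot: [[0.0, 1.0, 0.0], [1.0, -0.0, -0.0], [-0.0, 0.0, -1.0]]
ft_force: [-0.4, -0.6, -2.0]
gripper_width: 36.7
```

send_rows(motion=[[0,0,0,0,0,0,95],[0,0,0,0,0,0,95],[0,0,0,0,0,0,95],[0,0,-0.1,0,0,0,95],[0,0,-0.3,0,0,0,95]])

```text
time_s: 19.85
tool_pos: [564.8, -315.1, 59.6]
ee_rot: [[-0.0, 1.0, -0.006], [1.0, 0.0, 0.003], [0.003, -0.006, -1.0]]
ft_force: [-0.3, 0.2, 0.7]
gripper_width: 53.9
```

send_rows(motion=[[0,0,-0.4,0,0,0,95],[0,0,-0.4,0,0,0,95],[0,0,-0.3,0,0,0,0],[0,0,0,0,0,0,0]])

```text
time_s: 20.25
tool_pos: [570.3, -318.3, 201.2]
ee_rot: [[-0.0, 1.0, 0.01], [1.0, 0.0, -0.006], [-0.006, 0.01, -1.0]]
ft_force: [-0.1, 0.2, 0.5]
gripper_width: 80.1
```

```bash
python3 -c "
from h import *
plan(631.5,-45.5,190,-65)
a=snap('top','t10');b=snap('side','s10')"
```

```text
t 20.25 pos [ 570.3 -318.3  201.2] psi 0.0 tilt [ 0.01  -0.006 -1.   ] q6 -0.53 w 80.1 F [-0.1  0.2  0.5]
turn z shares 1.445 shift shares after turn [ 1.423 -1.845  0.094]
```

send_rows(motion=[[0,0,0,0,0,0.18,0],[0,0,0,0,0,0.18,0],[0,0,0,0,0,0.18,0],[0,0,0,0,0,0.18,0],[0,0,0,0,0,0.18,0]])

```text
time_s: 20.85
tool_pos: [565.9, -315.7, 191.6]
ee_rot: [[0.654, 0.757, -0.003], [0.757, -0.654, 0.002], [-0.001, -0.004, -1.0]]
ft_force: [-0.1, -0.0, 0.8]
gripper_width: 85.5
```

send_rows(motion=[[0,0,0,0,0,0.18,0],[0,0,0,0,0,0.18,0],[0,0,0,0,0,0.185,0],[0.2,-0.26,0,0,0,0,0],[0.2,-0.26,0,0,0,0,0]])

```text
time_s: 21.35
tool_pos: [582.9, -239.1, 191.6]
ee_rot: [[0.908, 0.42, -0.003], [0.42, -0.908, 0.001], [-0.002, -0.003, -1.0]]
ft_force: [-0.0, -0.1, 0.6]
gripper_width: 85.6
```

send_rows(motion=[[0.2,-0.26,0,0,0,0,0],[0.2,-0.26,0,0,0,0,0],[0.2,-0.26,0,0,0,0,0],[0.2,-0.26,0,0,0,0,0],[0.2,-0.26,0,0,0,0,0]])

```text
time_s: 21.85
tool_pos: [626.0, -45.8, 191.8]
ee_rot: [[0.906, 0.422, -0.003], [0.422, -0.906, 0.0], [-0.003, -0.002, -1.0]]
ft_force: [0.3, 0.2, 1.4]
gripper_width: 85.4
```

send_rows(motion=[[0,0,0.1,0,0,0,0],[0,0,0,0,0,0,0],[0,0,0,0,0,0,0],[0,0,0,0,0,0,0]])

```text
time_s: 22.25
tool_pos: [626.7, -48.7, 181.3]
ee_rot: [[0.907, 0.421, -0.001], [0.421, -0.907, -0.0], [-0.001, -0.0, -1.0]]
ft_force: [0.1, -0.4, -0.3]
gripper_width: 85.6
```

```bash
python3 -c "
from h import *
plan(632,-46,94,-65)
b=snap('side','s11');t=snap('top','t11')
i=np.hstack([cv2.resize(b['color'][120:250,250:380],(400,400)),cv2.resize(b['color'][270:375,290:415],(400,400))])
j=np.hstack([cv2.resize(b['color'][90:160,200:300],(400,200)),cv2.resize(t['color'][110:250,40:320],(400,200))])
cv2.imwrite('pics/c11.png',np.vstack([i,j])[:,:,::-1])"
```

```text
t 22.25 pos [626.7 -48.7 181.3] psi -65.1 tilt [-0.001 -0.    -1.   ] q6 1.04 w 85.6 F [ 0.1 -0.4 -0.3]
turn z shares -0.002 shift shares after turn [ 0.05  -0.001  0.727]
```

View pics/c11.png

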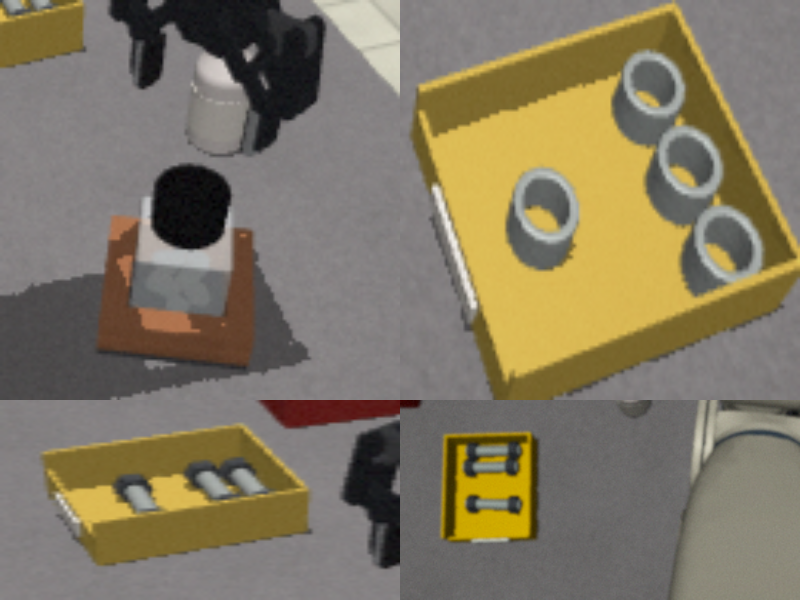

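Both fittings are in place: the coupling stands in the coupling bin and the stud lies in the stud bin. The open fingers straddle the cap. Descending on it, forces watched.

send_rows(motion=[[0.05,0,0.2,0,0,0,0],[0,0,0.3,0,0,0,0],[0,0,0,0,0,0,0],[0,0,0,0,0,0,0]])

```text
time_s: 22.75
tool_pos: [632.2, -45.5, 121.8]
ee_rot: [[0.907, 0.422, -0.001], [0.422, -0.907, 0.0], [-0.001, -0.001, -1.0]]
ft_force: [-0.3, 0.3, 0.6]
gripper_width: 85.4
```

send_rows(motion=[[0,0,0.05,0,0,0,0],[0,0,0.05,0,0,0,0],[0,0,0,0,0,0,0]])

```text
time_s: 23.05
tool_pos: [632.5, -45.0, 109.8]
ee_rot: [[0.906, 0.422, 0.0], [0.422, -0.906, -0.0], [0.0, 0.0, -1.0]]
ft_force: [0.1, 0.9, -0.5]
gripper_width: 85.1
```

send_rows(motion=[[0,0,0.05,0,0,0,0],[0,0,0.05,0,0,0,0],[0,0,0,0,0,0,0],[0,0,0,0,0,0,0]])

```text
time_s: 23.45
tool_pos: [632.4, -44.9, 97.4]
ee_rot: [[0.906, 0.422, -0.001], [0.422, -0.906, 0.0], [-0.0, -0.0, -1.0]]
ft_force: [-0.2, 0.0, 0.3]
gripper_width: 85.2
```

```bash
python3 -c "
from h import *
plan(632,-46,94,-65)"
```

```text
t 23.45 pos [632.4 -44.9  97.4] psi -65.0 tilt [-0.001  0.    -1.   ] q6 1.05 w 85.2 F [-0.2  0.   0.3]
turn z shares -0.0 shift shares after turn [-0.007  0.007  0.028]
```

Now at grip height. I'll close at 70 N.

send_rows(motion=[[0,0,0.03,0,0,0,0],[0,0,0,0,0,0,255],[0,0,0,0,0,0,255],[0,0,0,0,0,0,255],[0,0,0,0,0,0,255]], newtons=75)

```text
time_s: 23.95
tool_pos: [633.0, -45.0, 94.6]
ee_rot: [[0.906, 0.422, 0.001], [0.422, -0.906, -0.0], [0.001, 0.001, -1.0]]
ft_force: [-0.2, 0.5, 2.6]
gripper_width: 52.2
```

send_rows(motion=[[0,0,0,0,0,0,255],[0,0,0,0,0,0,255]])

```text
time_s: 24.15
tool_pos: [633.1, -45.0, 94.6]
ee_rot: [[0.906, 0.422, 0.001], [0.422, -0.906, -0.0], [0.001, 0.001, -1.0]]
ft_force: [-0.7, 0.0, 5.8]
gripper_width: 51.8
```

send_rows(motion=[[0,0,0,0,0,-0.1,255],[0,0,0,0,0,-0.1,255],[0,0,0,0,0,-0.1,255],[0,0,0,0,0,-0.1,255],[0,0,0,0,0,-0.1,255]])

```text
time_s: 24.65
tool_pos: [633.1, -45.4, 94.6]
ee_rot: [[0.674, 0.739, 0.001], [0.739, -0.674, -0.0], [0.001, 0.001, -1.0]]
ft_force: [0.4, -0.9, 5.6]
gripper_width: 51.8
```

```bash
python3 -c "
from h import *
plan(632,-46,94,15); print(get_state()['wrist_torque'])"
```

```text
t 24.65 pos [633.1 -45.4  94.6] psi -42.4 tilt [ 0.001 -0.    -1.   ] q6 0.65 w 51.8 F [ 0.4 -0.9  5.6]
turn z shares -1.275 shift shares after turn [-0.003 -0.01   0.005]
[-0.27813022 -0.01180017 -0.35948194]
```

Wrist torque is −0.36 N m and the grip is steady, so the cap is turning. Continuing.

send_rows(motion=[[0,0,0,0,0,-0.1,255],[0,0,0,0,0,-0.1,255],[0,0,0,0,0,-0.1,255],[0,0,0,0,0,-0.1,255],[0,0,0,0,0,-0.1,255]])

```text
time_s: 25.15
tool_pos: [633.2, -45.4, 94.6]
ee_rot: [[0.34, 0.94, 0.001], [0.94, -0.34, -0.0], [0.0, 0.001, -1.0]]
ft_force: [0.9, -1.8, 4.3]
gripper_width: 51.8
```

send_rows(motion=[[0,0,0,0,0,-0.1,255],[0,0,0,0,0,-0.1,255],[0,0,0,0,0,-0.1,255],[0,0,0,0,0,-0.1,255],[0,0,0,0,0,-0.1,255]])

```text
time_s: 25.65
tool_pos: [633.3, -45.5, 94.6]
ee_rot: [[-0.046, 0.999, 0.002], [0.999, 0.046, -0.0], [-0.001, 0.002, -1.0]]
ft_force: [2.1, -1.7, 4.2]
gripper_width: 51.7
```

send_rows(motion=[[0,0,0,0,0,-0.1,255],[0,0,0,0,0,-0.1,255],[0,0,0,0,0,-0.1,255],[0,0,0,0,0,0,255]])

```text
time_s: 26.05
tool_pos: [633.4, -45.5, 94.6]
ee_rot: [[-0.276, 0.961, 0.002], [0.961, 0.276, -0.001], [-0.001, 0.002, -1.0]]
ft_force: [0.6, -3.0, 5.0]
gripper_width: 51.6
```

```bash
python3 -c "
from h import *
plan(632,-46,94,15); print(get_state()['wrist_torque'])"
```

```text
t 26.05 pos [633.4 -45.5  94.6] psi 16.0 tilt [ 0.002 -0.001 -1.   ] q6 -0.37 w 51.6 F [ 0.6 -3.   5. ]
turn z shares 0.022 shift shares after turn [-0.001 -0.012  0.005]
[-0.52176887 -0.14907818 -0.1191823 ]
```

It has turned 81° with no slip in width. Lifting gently and watching the force.

send_rows(motion=[[0,0,-0.02,0,0,0,255],[0,0,-0.02,0,0,0,255],[0,0,0,0,0,0,255]])

```text
time_s: 26.35
tool_pos: [632.2, -44.8, 98.7]
ee_rot: [[-0.275, 0.962, -0.001], [0.962, 0.275, 0.0], [0.0, -0.001, -1.0]]
ft_force: [-0.2, 0.6, -0.5]
gripper_width: 51.8
```

send_rows(motion=[[0,0,-0.03,0,0,0,255],[0,0,-0.03,0,0,0,255],[0,0,0,0,0,0,255]])

```text
time_s: 26.65
tool_pos: [632.8, -44.8, 106.7]
ee_rot: [[-0.275, 0.961, 0.001], [0.961, 0.275, 0.0], [-0.0, 0.001, -1.0]]
ft_force: [-0.0, -0.7, -0.5]
gripper_width: 51.8
```

send_rows(motion=[[0,0,-0.08,0,0,0,255],[0,0,-0.1,0,0,0,255],[0,0,-0.07,0,0,0,255],[0,0,0,0,0,0,255],[0,0,0,0,0,0,255]])

```text
time_s: 27.15
tool_pos: [632.8, -45.0, 136.6]
ee_rot: [[-0.275, 0.961, 0.001], [0.961, 0.275, -0.0], [-0.0, 0.001, -1.0]]
ft_force: [0.5, -0.4, -0.7]
gripper_width: 52.0
```

send_rows(motion=[[0,0,0,0,0,0,255],[0,0,0,0,0,0,255],[0,0,0,0,0,0,255],[0,0,0,0,0,0,255]])

```text
time_s: 27.55
tool_pos: [632.4, -45.0, 135.7]
ee_rot: [[-0.275, 0.961, -0.001], [0.961, 0.275, 0.0], [0.0, -0.001, -1.0]]
ft_force: [-0.0, -0.3, -0.5]
gripper_width: 52.1
```

```bash
python3 -c "
from h import *
plan(632,-46,138,16); print(get_state()['qvel'].round(3))
b=snap('side','s12')
i=cv2.resize(b['color'][100:250,230:400],(680,600),interpolation=cv2.INTER_CUBIC)
cv2.imwrite('pics/c12.png',i[:,:,::-1])"
```

```text
t 27.55 pos [632.4 -45.  135.7] psi 16.0 tilt [-0.001  0.    -1.   ] q6 -0.37 w 52.1 F [-0.  -0.3 -0.5]
turn z shares -0.0 shift shares after turn [-0.007 -0.005 -0.019]
[ 0.    -0.001 -0.001  0.001  0.     0.001]
```

```bash
python3 -c "
from bench import *
print(job_done())"
```

```text
the job is handed in; nothing more can be done
None
```

I put both fittings away and took the cap off the jar. I handed the job in at about 27.6 s with the cap still gripped.

- **Fittings:** The last picture I could view, taken before I touched the cap, showed the stud bolt lying in the front of the stud bin. It also showed the coupling standing in the front of the coupling bin. I never touched the oil bottle, carton or wrench.
- **Cap:** I turned it about 81° counterclockwise. The wrist torque was 0.36 N m early in the turn and the grip stayed at about 52 mm. It then came off freely; the wrist force while lifting was only −0.5 N, about the cap's own weight, so the jar stayed in its holder.
- **Final state:** The tool is level and the joints are still. By my estimate the cap's underside is about 3 cm above the jar's mouth. I had used all 12 pictures, so no image confirms this last pose; it rests on force, width and pose readings.

**What went wrong:** The fingertips did not sit where the stated `tip_reach` of 25 mm puts them. They were about 30 mm further back, judged by touching the bench.
- The first tries at the stud missed or only pinched the top of the rod.
- While feeling for the right height I pressed the fingertips on the bench with about 77 N for under half a second, then backed off. That is above the 40 N limit for the arm or gripper's body, though it was the fingertips that pressed, and below the 120 N wrist limit.

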